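Unstack the mould cores into their fitted nests

ROBOT

A 6-joint arm with a two-finger parallel gripper is mounted at the origin on the work surface. World frame = base frame: x ahead of the robot, y to its left, z up, the work surface at z = 0. Lengths are in m, angles in rad, forces in N, time in s.
With the tool pointing down it reaches from about 0.3 to 0.85 m from the base axis. Payload 5.4 kg.
Tool frame: the origin (TCP) lies midway between the tips of the shut fingers; the grasp point (between the pads) lies 19 mm behind it (env.grasp_offset is the distance from the TCP to the grasp point, in m); z points along the fingers, y is the line along which they close (so a half turn about z gives the same grasp; the last joint's range is limited). The gripper opens to 85 mm and grips with 20 to 120 N. Pads are 22 mm wide; open, the fingers measure 114 mm over their backs; the gripper's body (76 mm by 85 mm) begins 54 mm behind the grasp point. The pads swing forward as they close: fully open they stand 13 mm farther back than shut.
Start: joints at [-1.371, 0.158, 1.597, -0, 1.386, -0.21], TCP at [0.229, -0.527, 0.231] pointing down, gripper open.
Joint ranges: [-2.91, 2.91], [-0.94, 2.29], [0.18, 2.7], [-1.29, 4.43], [0.17, 2.64], [-3, 3]. Speed limits (rad/s): [2.57, 2.57, 3.14, 3.14, 3.14, 3.14].

INTERFACE

Orientations are given as a unit quaternion [w, x, y, z].
In Python, from rig import env gives the robot as it stands.
- The arm moves only by the tool servo_tool, never from a script. Its argument "motion" is text: rows parted by semicolons, each of 4 numbers parted by spaces: the shift along the tool's x, y, z in mm, then the turn about the tool's z in rad. A call has 1 to 20 rows; each row shifts and turns the commanded pose from where the row before left it, along the tool's axes as they then stand; what a row does not reach is not made up. A row lasts 1/12 s, in which the tool goes at most 41.7 mm and 7.16 degrees, less where a joint would pass 70% of its speed; a pose out of reach is approached as far as the arm can. A call is refused whole if a number of a shift passes 41.7 or a number of a turn 0.125, either way. A call with a gripper value outside its range is refused whole. "jaw" is the finger opening in mm, from 0 to 85.4, set as the call begins (left out, the last holds). The fingers move at their own pace and stop on an object; "newtons" is the grip in N (left out, the last holds). Time passes only in rows, so rows that do not move let the fingers close. It gives the time, the measured TCP pose, the force, the opening and the grip force at its end, in the units of the state.
- env.get_obs(): the state, without advancing time (a new reading comes with each control period).
- env.get_image(name): name is "scene" or "top"; returns the picture (480x640x3 uint8, red, green, blue); there is no depth.
- env.get_calibration(name): a dict with "vertical_fov" (degrees; the focal length in pixels is half the picture's height over the tangent of half this angle, whatever the lens; pixels are square), "cx", "cy" (the principal point, pixels), "R" (3x3) and "t" (3): a world point X has camera coordinates R X + t. Camera axes: x right, y down, z forward; pixel columns grow to the right and rows downward; lengths in m; the calibration is good to about 2 mm. A picture is of the moment at which its call begins. get_calibration takes no time and is no camera call.
- env.close_job(): hands the job in; it is judged then, once.
The state is a dict: "clock": time; "q": joint angles; "qvel": joint speeds; "joint_efforts": joint torques, N m; "position": TCP position; "tool_rot": TCP orientation; "contact_force": force on the tool from outside, world axes, zero at the start; "torque": the same for the moment, N m; "width": finger opening in m; "grasp_force": force on a finger pad.
Only numpy, scipy, OpenCV 4.12 (cv2) and the standard library are available. Lean on these libraries where they do the work, as an engineer would, in place of code of your own. Each camera call takes 0.05 s, during which the arm holds its last target. There are 200 camera calls.

TASK

Take apart the stack of four aluminium mould cores from the top down, and set each one in the nest whose outline matches its shape, bringing each to rest there before you lift the next. Every core must end upright and flat on the nest's board inside the steel strip; lower it in rather than dropping it, tip none over, and leave the screwdriver and the oil can where they are.

Things in the scene. Friction and masses are not known exactly. Their poses are not given: they have to be found in the camera images.
- round_center (a point): Round core: plain cylinder 38 mm in diameter, the top one of the stack of four at the start, about 0.15 kg. Its point is the centre, half-way up (27 mm above its underside); z is up. Loose, bare aluminium, 54 mm high.
- hex_center (a point): Six-sided core: hexagonal prism 46 mm across flats, 53 mm across corners; one pair of flats faces its x axis either way. Second from the top, about 0.25 kg. Its point is the centre, half-way up (27 mm above its underside); z is up. Loose, bare aluminium, 54 mm high.
- oval_center (a point): Oval core with straight flanks and half-round ends, 52 mm wide along its x axis and 96 mm long along its y axis. Third from the top, about 0.4 kg. Its point is the centre, half-way up (27 mm above its underside); z is up. Loose, bare aluminium, 54 mm high.
- oblong_center (a point): Oblong, square-cornered core, 62 mm wide along its x axis and 124 mm long along its y axis. The bottom one, standing on the bench, about 0.55 kg. Its point is the centre, half-way up (27 mm above its underside); z is up. Loose, bare aluminium, 54 mm high.
- round_nest_floor (a point): Nest for the round core: ring-shaped strip, inside diameter 52 mm; board 84 x 84 mm. Fixed to the bench: a plywood board 10 mm thick with a steel strip 5 mm high and 7 mm wide standing on it round the outline. Its point is on the board's upper face inside the strip, at the centre: the core's underside comes to rest at this height (core centre 27 mm above it). z is up.
- hex_nest_floor (a point): Nest for the six-sided core: hexagonal strip, inside 60 mm across flats, a pair of flats facing its x axis; board 92 x 92 mm. Fixed to the bench: a plywood board 10 mm thick with a steel strip 5 mm high and 7 mm wide standing on it round the outline. Its point is on the board's upper face inside the strip, at the centre: the core's underside comes to rest at this height (core centre 27 mm above it). z is up.
- oval_nest_floor (a point): Nest for the oval core: strip with straight flanks and round ends, inside 66 mm wide along its x axis and 110 mm long along its y axis; board 94 x 138 mm. Fixed to the bench: a plywood board 10 mm thick with a steel strip 5 mm high and 7 mm wide standing on it round the outline. Its point is on the board's upper face inside the strip, at the centre: the core's underside comes to rest at this height (core centre 27 mm above it). z is up.
- oblong_nest_floor (a point): Nest for the oblong core: rectangular strip, inside 76 mm wide along its x axis and 138 mm long along its y axis; board 104 x 166 mm. Fixed to the bench: a plywood board 10 mm thick with a steel strip 5 mm high and 7 mm wide standing on it round the outline. Its point is on the board's upper face inside the strip, at the centre: the core's underside comes to rest at this height (core centre 27 mm above it). z is up.
- screwdriver_grip (a point): Bystander: red-handled screwdriver, 200 mm long, lying loose on the bench beyond the stack, as seen from the robot. Its point is in the middle of the handle; x points to the blade.
- oil_can_center (a point): Bystander: small grey can, 64 mm in diameter and 110 mm high, standing loose beyond the stack, as seen from the robot. Its point is at its centre, half-way up.
Things that resemble listed ones, but are neither listed nor needed, are in the scene too. Leave any orange, pink or red look-alike of the part that bears oval_center alone.

How it is judged:
By the outcome, as a careful person would: the job done as asked, in the order asked, and still so for the second after the job is handed in, with the robot touching nothing.
It also fails if it takes over 122 s, if anything falls off the work surface, if the arm or the gripper's body presses on something with over 40 N, if the wrist force passes 120 N, or if a joint passes its speed limit or range.

## Working session

There is one attempt and no reset: what is moved stays moved. The work goes in short steps, Python scripts to look and compute and a tool call to move; the robot and the scene stay as the last step left them, time stands still between calls to the robot, and variables do not carry over. Pictures are saved under pics/ and viewed, at most 14 in all, crops included, and the job is handed in when it is done.

Besides the shell and the picture viewer there is one more tool, called after "Emit:" as name(argument=value, ...), one argument or row to a line, values as JSON. servo_tool: Moves the arm, as the interface text tells. Its arguments: {"type":"object","properties":{"motion":{"type":"string"},"jaw":{"type":"number"},"newtons":{"type":"number"}},"required":["motion"]}

```bash
mkdir -p pics
cat > h.py <<'E'
import numpy as np, cv2
from rig import env
def cal(n):
    c=env.get_calibration(n); f=240/np.tan(np.radians(c["vertical_fov"])/2)
    return f,c["cx"],c["cy"],np.array(c["R"]),np.array(c["t"])
def ray(n,u,v,z):
    f,cx,cy,R,t=cal(n); C=-R.T@t; d=R.T@np.array([(u-cx)/f,(v-cy)/f,1]); return C+d*(z-C[2])/d[2]
def proj(n,X):
    f,cx,cy,R,t=cal(n); p=R@np.array(X)+t; return np.array([f*p[0]/p[2]+cx,f*p[1]/p[2]+cy])
def snap(n,name=None):
    im=cv2.cvtColor(env.get_image(n),cv2.COLOR_RGB2BGR)
    if name: cv2.imwrite("pics/"+name,im)
    return im
E
python3 - <<'E'
from h import *
snap("top","t0.png");snap("scene","s0.png")
for n in("top","scene"):
    f,cx,cy,R,t=cal(n);print(n,f,cx,cy,(-R.T@t).round(3),R.round(3).tolist(), env.get_calibration(n).keys())
o=env.get_obs();print(o)
E
```

```text
top 597.0144644014533 324.39372912839434 236.3499638496858 [ 0.515 -0.007  1.188] [[0.013, -1.0, 0.009], [-0.997, -0.014, -0.075], [0.075, -0.008, -0.997]] dict_keys(['vertical_fov', 'cx', 'cy', 'R', 't'])
scene 615.5980824795076 317.64287085360604 233.35321504018313 [1.365 0.22  1.19 ] [[-0.267, 0.964, -0.005], [0.765, 0.209, -0.61], [-0.586, -0.167, -0.793]] dict_keys(['vertical_fov', 'cx', 'cy', 'R', 't'])
{'clock': 0.1, 'q': array([-1.37109484e+00,  1.59017693e-01,  1.59815261e+00, -5.19490165e-05,
        1.38624350e+00, -2.10085074e-01]), 'qvel': array([ 0.00088041, -0.0010932 , -0.00114968,  0.00054167, -0.00103126,
       -0.00046163]), 'joint_efforts': array([-9.91690467e-05, -3.96987927e+01, -3.32338536e+01, -2.24130767e-04,
        4.15512113e-03,  2.93026019e-06]), 'position': array([ 0.22894434, -0.5268251 ,  0.2303744 ]), 'tool_rot': array([-9.10695638e-04,  9.79081323e-01,  2.03467279e-01, -2.08012262e-05]), 'contact_force': array([-0.67157857, -0.4757822 , -0.60742311]), 'torque': array([ 0.03466734, -0.0644379 ,  0.03637107]), 'grasp_force': 0.0, 'width': 0.0857771720481923}
```

View pics/t0.png

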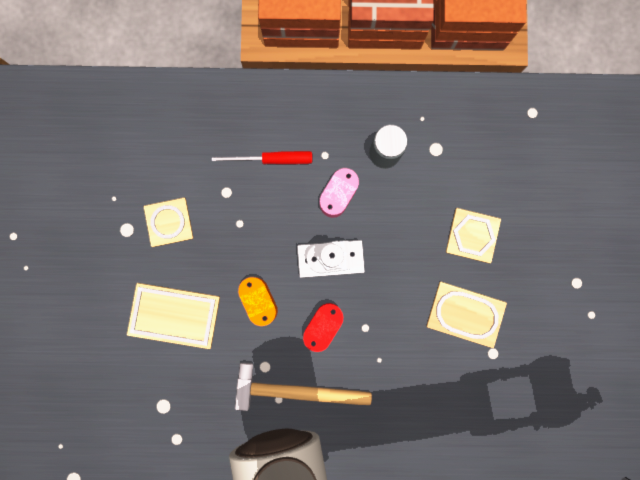

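View pics/s0.png

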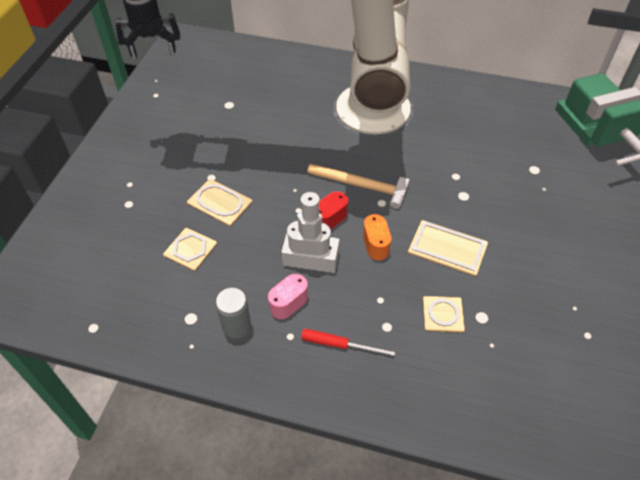

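The top view shows the stack at about (331,258). The nests are round (168,222), oblong (173,316), hex (474,236) and oval (467,315). The oval look-alikes are pink (339,192), orange (257,302) and red (323,328). The oval core meant is the bare aluminium one inside the stack, third from the top.

Run:
```python
from h import *
im=cv2.imread("pics/t0.png"); s=cv2.imread("pics/s0.png")
a=cv2.resize(im[225:295,285:375],None,fx=5,fy=5,interpolation=cv2.INTER_CUBIC)
b=cv2.resize(s[185:280,270:350],None,fx=350/95,fy=350/95,interpolation=cv2.INTER_CUBIC)
b=b[:350]; cv2.imwrite("pics/c1.png",np.hstack([a,b]))
hsv=cv2.cvtColor(im,cv2.COLOR_BGR2HSV)
m=cv2.inRange(hsv,(15,40,150),(35,255,255))
cs,_=cv2.findContours(m,cv2.RETR_EXTERNAL,cv2.CHAIN_APPROX_NONE)
for c in cs:
    if cv2.contourArea(c)<800: continue
    P=np.array([ray("top",u,v,0.01)[:2]*1000 for u,v in c[:,0]],np.float32)
    r=cv2.minAreaRect(P); bx=cv2.boxPoints(r)
    e=[bx[1]-bx[0],bx[2]-bx[1]]
    print(cv2.boundingRect(c),np.round(r[0],1),[(round(float(np.linalg.norm(x)),1),round(float(np.degrees(np.arctan2(x[1],x[0])))%180,1)) for x in e])
def blob(mask,z,n="top"):
    cs,_=cv2.findContours(mask,cv2.RETR_EXTERNAL,cv2.CHAIN_APPROX_NONE)
    c=max(cs,key=cv2.contourArea);P=np.array([ray(n,u,v,z)[:2]*1000 for u,v in c[:,0]],np.float32)
    return c,cv2.minAreaRect(P)
m=cv2.inRange(hsv,(0,0,120),(180,60,255)); m[:, :285]=0;m[:,375:]=0;m[:225]=0;m[295:]=0
c,r=blob(m,0.054);print("oblong+stack",cv2.boundingRect(c),r)
```

```text
(250, 384, 122, 21) [297.3   5.6] [(25.1, 176.7), (235.1, 86.7)]
(127, 283, 93, 66) [444.7 277.2] [(104.7, 171.4), (167.2, 81.4)]
(427, 281, 80, 68) [ 454.4 -297.9] [(95.0, 163.2), (138.9, 73.2)]
(238, 277, 38, 49) [474.7 114.3] [(55.1, 116.4), (98.2, 26.4)]
(446, 208, 55, 56) [ 610.9 -312.2] [(93.2, 166.9), (93.2, 76.9)]
(143, 197, 50, 50) [628.8 293.5] [(85.5, 102.8), (85.1, 12.8)]
oblong+stack (297, 240, 68, 39) ((559.0364379882812, -29.00994110107422), (65.6402359008789, 126.07671356201172), 5.396941661834717)
```

View pics/c1.png

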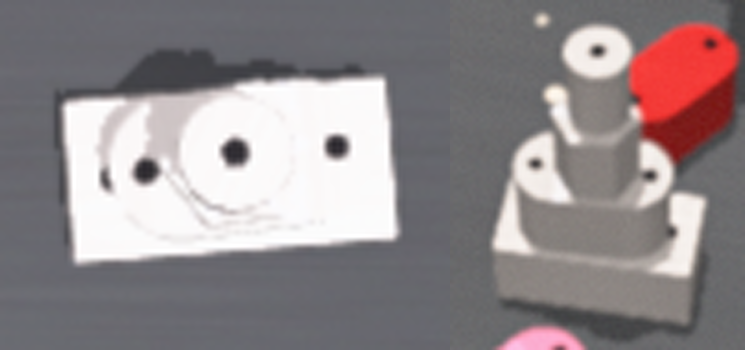

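The crop confirms the stack: round on hex on a bare-aluminium oval on the oblong, with the red look-alike standing apart behind it. The round core's hole is at top-view pixel (332,255). The oval's holes are at (314,259) and (352.4,254.4).

Run:
```python
from h import *
s=lambda X:np.round(1000*X,1)
print("round",s(ray("top",285+235/5,225+152/5,.216)),s(ray("scene",270+598/1-0-450*1,0,.216)) if 0 else s(ray("scene",270+(598-450)*95/350,185+50*95/350,.216)))
A=ray("top",285+145/5,225+170/5,.108);B=ray("top",285+337/5,225+147/5,.108);d=A-B
print("oval",s((A+B)/2),s(np.linalg.norm(d)),np.degrees(np.arctan2(d[1],d[0])))
A=ray("scene",270+85*95/350,185+163*95/350,.108);B=ray("scene",270+200*95/350,185+175*95/350,.108);d=A-B
print("oval sc",s((A+B)/2),s(np.linalg.norm(d)),np.degrees(np.arctan2(d[1],d[0])))
im=cv2.imread("pics/t0.png");hsv=cv2.cvtColor(im,cv2.COLOR_BGR2HSV)
# nest interiors: wood inside the strip
m=cv2.inRange(hsv,(15,75,150),(35,255,255))
for nm,(u,v),h in(("round",(168,222),84),("hex",(474,236),92),("oval",(467,315),0),("oblong",(173,316),0)):
    n,l,st,ce=cv2.connectedComponentsWithStats(m,connectivity=4);k=l[v,u]
    cs,_=cv2.findContours((l==k).astype(np.uint8),cv2.RETR_EXTERNAL,cv2.CHAIN_APPROX_NONE)
    P=np.array([ray("top",a,b,.01)[:2]*1000 for a,b in cs[0][:,0]],np.float32);r=cv2.minAreaRect(P)
    print(nm,k,st[k],r)
    if nm=="hex":
        for a in range(-30,150,15):
            w=P@[np.cos(np.radians(a-13.1+30)),np.sin(np.radians(a-13.1+30))];print(a+30-13.1,round(float(np.ptp(w)),1))
```

```text
round [557.5 -28.1 216. ] [560.4 -25.  216. ]
oval [559.9 -32.6 108. ] 70.0 97.61909162900989
oval sc [563.2 -29.4 108. ] 70.2 -82.24247555190897Traceback (most recent call last):
  File "<stdin>", line 14, in <module>
  File "h.py", line 7, in ray
    f,cx,cy,R,t=cal(n); C=-R.T@t; d=R.T@np.array([(u-cx)/f,(v-cy)/f,1]); return C+d*(z-C[2])/d[2]
                ~~~^^^
  File "h.py", line 4, in cal
    c=env.get_calibration(n); f=240/np.tan(np.radians(c["vertical_fov"])/2)
ValueError: time passes only in moves, steps and waits
```

Emit:
servo_tool(
  motion="0 0 -20 -0.125;0 0 -20 -0.125;0 0 -20 -0.125;0 0 -20 -0.125;0 0 0 -0.125;0 0 0 -0.125;0 0 0 -0.125;0 0 0 -0.125;0 0 0 -0.125;0 0 0 -0.036;0 0 0 0",
  jaw=85,
)

```text
clock: 1.02
position: [0.229, -0.5271, 0.3107]
tool_rot: [-0.0, 0.707, 0.707, 0.0]
contact_force: [0.0, -0.4, 0.0]
width: 0.0847
grasp_force: 0.0
```

Emit:
servo_tool(
  motion="33.3 22 0 0;33.3 22 0 0;33.3 22 0 0;33.3 22 0 0;33.3 22 0 0;33.3 22 0 0;33.3 22 0 0;33.3 22 0 0;33.3 22 0 0;33.3 22 0 0;33.3 22 0 0;33.3 22 0 0;33.3 22 0 0;33.3 22 0 0;33.3 22 0 0;0 0 0 0;0 0 0 0",
)

```text
clock: 2.43
position: [0.5594, -0.0261, 0.3105]
tool_rot: [-0.001, 0.706, 0.708, -0.0]
contact_force: [-0.1, -0.2, -0.4]
width: 0.0849
grasp_force: 0.0
```

Run:
```python
from h import *
s=snap("scene");
cv2.imwrite("pics/s1.png",cv2.resize(s[100:300,210:410],None,fx=3,fy=3,interpolation=cv2.INTER_CUBIC))
im=cv2.imread("pics/t0.png");hsv=cv2.cvtColor(im,cv2.COLOR_BGR2HSV)
# nest strip (pale) inside hex board
sub=hsv[205:268,444:504]
m=cv2.inRange(hsv,(10,0,200),(40,75,255));n,l,st,ce=cv2.connectedComponentsWithStats(m[205:268,444:504])
k=1+np.argmax(st[1:,4]);ys,xs=np.where(l==k);print(st[k])
f,cx,cy,R,t=cal("top");C=-R.T@t
d=np.stack([(xs+444-cx)/f,(ys+205-cy)/f,np.ones(len(xs))],1)@R
P=(C+d*((.015-C[2])/d[:,2])[:,None])[:,:2]*1000
print((P.max(0)+P.min(0))/2)
for a in range(0,180,15):
    a=a-13.1;w=P@[np.cos(np.radians(a)),np.sin(np.radians(a))];print(round(a,1),round(float(np.ptp(w)),1))
```

```text
[ 13  13  34  34 813]
[ 611.4461101  -311.44576716]
-13.1 61.4
1.9 65.7
16.9 68.0
31.9 65.9
46.9 61.9
61.9 65.6
76.9 67.4
91.9 65.2
106.9 61.8
121.9 66.0
136.9 68.0
151.9 66.6
```

View pics/s1.png

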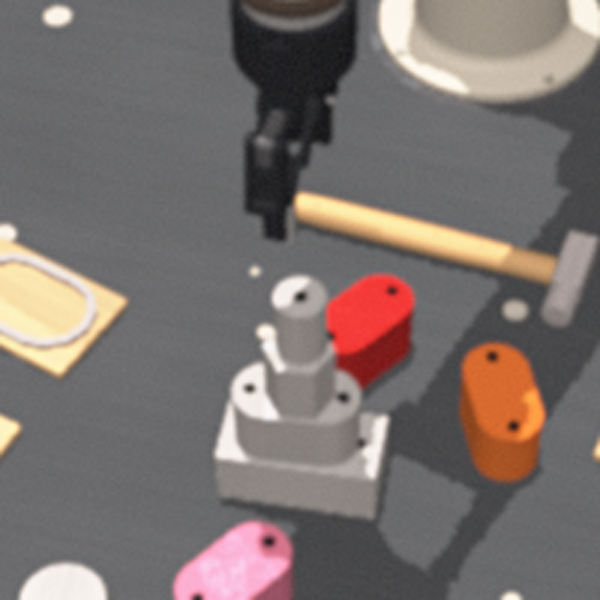

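The scene crop shows the gripper above the stack, with the round core's top at crop (300,296) and the stack intact. The hex nest's flats face -13°, as its board suggested.

Emit:
servo_tool(
  motion="0 0 35 0;0 0 35 0;0 0 35 0;0 0 25 0;0 0 6.5 0;0 0 0 0;0 0 0 0",
)

```text
clock: 3.07
position: [0.5596, -0.0289, 0.1763]
tool_rot: [0.001, 0.708, 0.707, 0.0]
contact_force: [0.6, 0.0, 0.2]
width: 0.0849
grasp_force: 0.0
```

Emit:
servo_tool(
  motion="0 0 0 0;0 0 0 0;0 0 0 0;0 0 0 0;0 0 0 0;0 0 0 0;0 0 0 0;0 0 0 0",
  jaw=30,
  newtons=30,
)

```text
clock: 3.73
position: [0.5596, -0.0281, 0.1761]
tool_rot: [0.001, 0.707, 0.707, 0.0]
contact_force: [-2.2, 0.1, 7.0]
width: 0.0373
grasp_force: 30.0
```

Emit:
servo_tool(
  motion="0 0 -10 0;0 0 -25 0;0 0 -35 0;0 0 0 0;35.7 7.7 0 0;35.7 7.7 0 0;35.7 7.7 0 0;35.7 7.7 0 0;35.7 7.7 0 0;35.7 7.7 0 0;35.7 7.7 0 0;35.7 7.7 0 0;35.7 7.7 0 0;0 0 0 0;0 0 40 0;0 0 40 0;0 0 40 0;0 0 0 0;0 0 0 0",
)

```text
clock: 5.32
position: [0.626, 0.2928, 0.1218]
tool_rot: [-0.002, 0.707, 0.707, -0.003]
contact_force: [-0.5, -0.0, -0.0]
width: 0.0374
grasp_force: 30.8
```

```bash
cat > ck.py <<'E'
from h import *
import sys
# crop both views side by side round a world point; mark nothing
x,y,name=float(sys.argv[1]),float(sys.argv[2]),sys.argv[3]
out=[]
for n in("top","scene"):
    im=snap(n);u,v=proj(n,[x,y,.05]).astype(int);u=min(max(u,60),580);v=min(max(v,60),420)
    out.append(cv2.resize(im[v-60:v+60,u-60:u+60],(400,400),interpolation=cv2.INTER_CUBIC));print(n,"origin",u-60,v-60,"scale",400/120)
cv2.imwrite("pics/"+name,np.hstack(out));o=env.get_obs();print(o["position"],o["clock"])
E
python3 ck.py .628 .293 r1.png
python3 - <<'E'
from h import *
for z in (.01,.015): print(proj("top",[.6288,.2935,z]),proj("scene",[.6288,.2935,z]))
E
```

```text
top origin 102 159 scale 3.3333333333333335
scene origin 384 241 scale 3.3333333333333335
[0.63017866 0.29385674 0.12812278] 5.4167
[167.61522388 221.63063231] [442.21552346 311.41356845]
[166.97360827 221.37809499] [442.56850611 310.25296118]
```

View pics/r1.png

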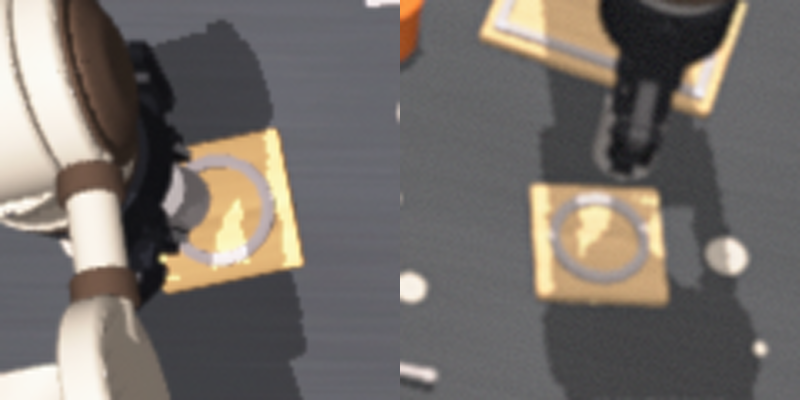

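Emit:
servo_tool(
  motion="0 0 35 0;0 0 35 0;0 0 16 0;0 0 0 0;0 0 0 0",
)

```text
clock: 5.83
position: [0.6293, 0.2937, 0.0405]
tool_rot: [0.0, 0.707, 0.707, 0.001]
contact_force: [0.9, 0.8, -1.2]
width: 0.0375
grasp_force: 31.0
```

```bash
python3 ck.py .628 .293 r2.png
python3 - <<'E'
from h import *
for z in (.024,.076): print(proj("scene",[.6288,.2935,z]),proj("scene",[.6478,.2935,z]))
E
```

```text
top origin 102 159 scale 3.3333333333333335
scene origin 384 241 scale 3.3333333333333335
[0.6309608  0.2941546  0.04268428] 5.9333
[443.20912131 308.14661782] [441.91195933 315.48294218]
[447.04783446 295.52492548] [445.74240078 302.98646144]
```

View pics/r2.png

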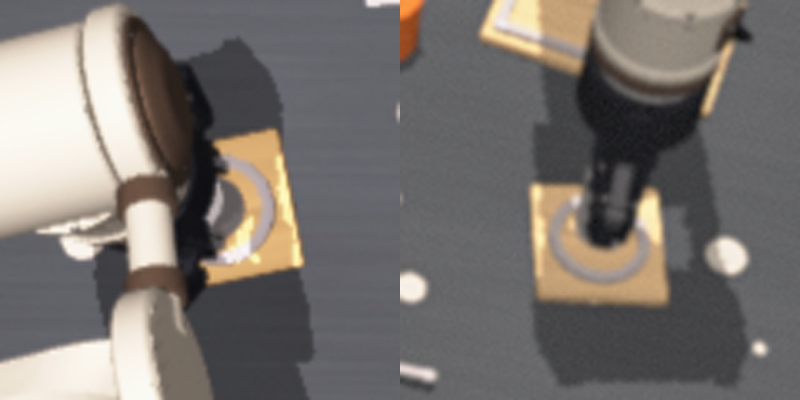

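Emit:
servo_tool(
  motion="0 0 8 0;0 0 4 0;0 0 2 0;0 0 0 0;0 0 0 0",
)

```text
clock: 6.35
position: [0.6283, 0.2934, 0.0247]
tool_rot: [-0.0, 0.707, 0.707, -0.0]
contact_force: [0.4, 0.9, -2.1]
width: 0.0371
grasp_force: 31.0
```

Emit:
servo_tool(
  motion="0 0 1 0;0 0 1 0;0 0 1 0;0 0 0 0;0 0 0 0",
)

```text
clock: 6.77
position: [0.6288, 0.2936, 0.0241]
tool_rot: [0.0, 0.707, 0.707, 0.0]
contact_force: [-5.4, -2.0, 8.7]
width: 0.0373
grasp_force: 32.0
```

Emit:
servo_tool(
  motion="0 0 0 0;0 0 0 0;0 0 0 0;0 0 0 0;0 0 -15 0;0 0 -35 0;0 0 -40 0;0 0 -40 0;0 0 -40 0;0 0 -40 0;0 0 -40 0;-40 0 0 0;-40 0 0 0;-40 0 0 0;0 0 0 0",
  jaw=75,
)

```text
clock: 8.02
position: [0.629, 0.1668, 0.2735]
tool_rot: [0.002, 0.709, 0.705, -0.001]
contact_force: [-0.6, 1.3, -1.0]
width: 0.0753
grasp_force: 0.0
```

```bash
python3 ck.py .628 .293 r3.png
python3 - <<'E'
from h import *
im=snap("top");u,v=proj("top",[.559,-.028,.1]).astype(int);s=snap("scene");a,b=proj("scene",[.559,-.028,.1]).astype(int)
print(u,v,a,b)
k=np.hstack([cv2.resize(i[y-40:y+40,x-40:x+40],(400,400),interpolation=cv2.INTER_CUBIC) for i,x,y in((im,u,v),(s,a,b))])
cv2.imwrite("pics/c2.png",np.vstack([k,cv2.resize(cv2.imread("pics/r3.png"),(400,200)) if 0 else np.hstack([cv2.resize(cv2.imread("pics/r3.png"),(400,200)),np.zeros((200,400,3),np.uint8)])]))
E
```

```text
top origin 102 159 scale 3.3333333333333335
scene origin 384 241 scale 3.3333333333333335
[0.62857922 0.17201207 0.27301583] 8.1167
330 257 309 231
```

View pics/c2.png

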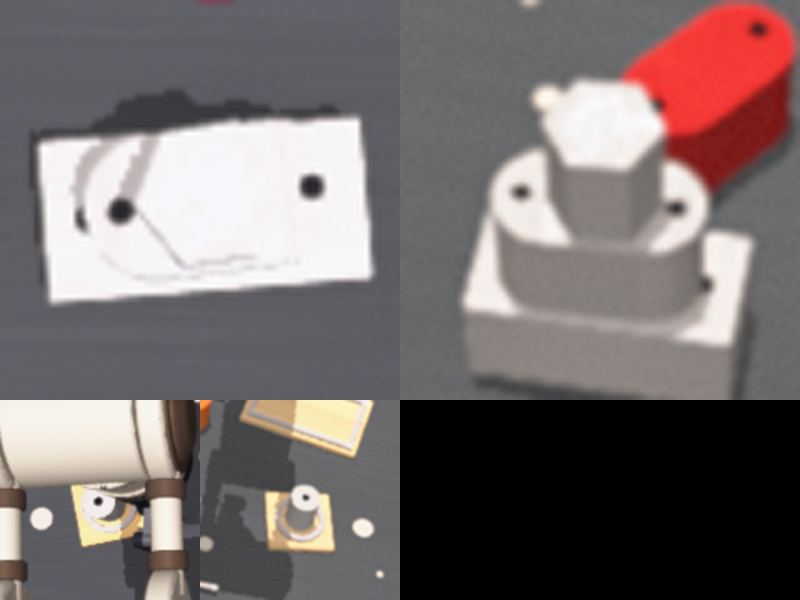

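The round core stands in its nest (lower-left pair). The hex top in the scene crop has corners near (543,115), (570,80), (645,88), (665,125), (640,167) and (560,160). The oval's holes are at (521,192) and (676,208).

Run:
```python
from h import *
px=np.array([(543,115),(572,80),(645,87),(666,126),(640,168),(562,161)],float)
P=np.array([ray("scene",269+(u-400)/5,191+v/5,.162)[:2]*1000 for u,v in px])
c=P.mean(0);d=P-c;print("hex",c,np.linalg.norm(d,axis=1).round(1),(np.degrees(np.arctan2(d[:,1],d[:,0]))%60).round(1), np.degrees(np.arctan2(d[:,1],d[:,0])).round(0))
# top view: line edge of hex (140,210)->(183,265), bottom flat (183,268)-(255,257)
q=[ray("top",290+u/5,217+v/5,.162)[:2]*1000 for u,v in((135,205),(183,266),(258,258))]
print(np.round(q,1),[np.degrees(np.arctan2(*(b-a)[::-1])) for a,b in zip(q,q[1:])])
A=ray("scene",269+121/5,191+192/5,.108);B=ray("scene",269+276/5,191+208/5,.108);print("oval",(A+B)/2,np.degrees(np.arctan2(*(B-A)[[1,0]])),np.linalg.norm(A-B))
A=ray("top",290+120/5,217+210/5,.108);B=ray("top",290+312/5,217+186/5,.108);print("oval",(A+B)/2,np.degrees(np.arctan2(*(A-B)[[1,0]])),np.linalg.norm(A-B))
```

```text
hex [562.23781045 -25.88540867] [27.  28.  26.4 26.5 29.3 27.8] [36.3 46.5 34.3 41.1 46.8 35. ] [ -84. -134.  154.  101.   47.  -25.]
[[555.   -3.5]
 [534.3 -20.3]
 [537.4 -46. ]] [np.float64(-140.99794191366487), np.float64(-83.14392996486455)]
oval [ 0.56353966 -0.02929548  0.108     ] 97.83849595757545 0.06966919580472512
oval [ 0.56007285 -0.03263423  0.108     ] 97.91319460424562 0.07007257871039492
```

Emit:
servo_tool(
  motion="-33.7 -11.3 0 -0.023;-33.7 -11.3 0 -0.023;-33.7 -11.3 0 -0.023;-33.7 -11.3 0 -0.023;-33.7 -11.3 0 -0.023;-33.7 -11.3 0 -0.025;0 0 0 0;0 0 0 0",
)

```text
clock: 8.88
position: [0.5725, -0.0324, 0.2721]
tool_rot: [0.0, 0.656, 0.754, 0.0]
contact_force: [0.2, 0.1, -0.4]
width: 0.0753
grasp_force: 0.0
```

Emit:
servo_tool(
  motion="6 -11.3 0 0;0 0 35 0;0 0 35 0;0 0 35 0;0 0 30 0;0 0 13 0;0 0 0 0;0 0 0 0",
)

```text
clock: 9.55
position: [0.5604, -0.026, 0.1236]
tool_rot: [-0.001, 0.655, 0.756, -0.0]
contact_force: [1.0, 0.7, 1.1]
width: 0.075
grasp_force: 0.0
```

Emit:
servo_tool(
  motion="0 0 0 0;0 0 0 0;0 0 0 0;0 0 0 0;0 0 0 0;0 0 0 0;0 0 0 0;0 0 0 0",
  jaw=38,
  newtons=35,
)

```text
clock: 10.22
position: [0.5618, -0.0278, 0.1261]
tool_rot: [0.002, 0.656, 0.755, 0.001]
contact_force: [-0.5, 1.7, 6.6]
width: 0.0457
grasp_force: 36.9
```

Emit:
servo_tool(
  motion="0 0 -10 0;0 0 -25 0;0 0 -25 0;0 0 0 0.122;0 0 0 0.123;0 0 0 0.123;0 0 0 0;-33.1 14.2 0 0;-33.1 14.2 0 0;-33.1 14.2 0 0;-33.1 14.2 0 0;-33.1 14.2 0 0;-33.1 14.2 0 0;-33.1 14.2 0 0;-33.1 14.2 0 0;0 0 0 0;0 0 35 0;0 0 35 0;0 0 0 0;0 0 0 0",
)

```text
clock: 11.88
position: [0.6091, -0.3098, 0.111]
tool_rot: [-0.004, 0.782, 0.623, -0.001]
contact_force: [-1.0, 0.1, -2.3]
width: 0.0455
grasp_force: 37.1
```

Emit:
servo_tool(
  motion="-1.5 2 0 0;0 0 35 0;0 0 30 0;0 0 0 0;0 0 0 0;0 0 0 0",
)

```text
clock: 12.38
position: [0.6147, -0.3146, 0.0525]
tool_rot: [0.003, 0.783, 0.622, 0.001]
contact_force: [0.6, -0.6, -2.2]
width: 0.0456
grasp_force: 37.3
```

```bash
python3 ck.py .611 -.312 x1.png; python3 ck.py .611 -.312 x1b.png|tail -1
```

```text
top origin 418 173 scale 3.3333333333333335
scene origin 126 176 scale 3.3333333333333335
[ 0.61495209 -0.31492224  0.05290319] 12.4833
[ 0.61423429 -0.31440619  0.05171748] 12.5833
```

View pics/x1.png

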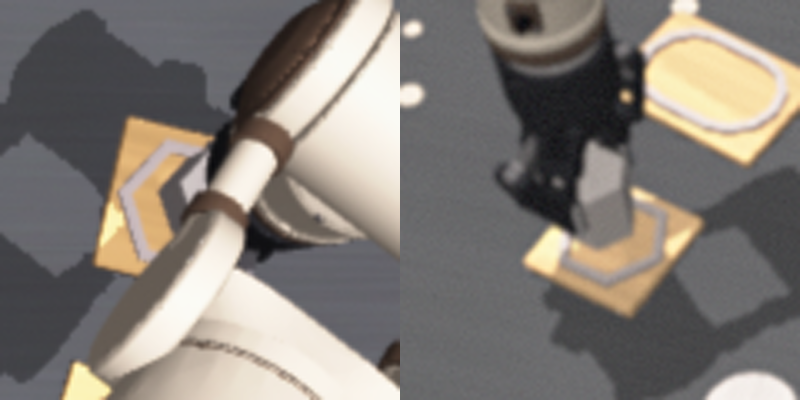

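Run:
```python
from h import *
im=snap("scene");cv2.imwrite("pics/x2.png",cv2.resize(im[205:275,150:230],None,fx=8,fy=8,interpolation=cv2.INTER_CUBIC))
for c in ((.611,-.312),(.6145,-.3145)):
  for z in(.035,.089):
    print(c,z,[((proj("scene",[c[0]+.0266*np.cos(a),c[1]+.0266*np.sin(a),z])-[150,205])*8).round(0).tolist() for a in np.radians([-43,17,77,137])])
```

```text
(0.611, -0.312) 0.035 [[220.0, 321.0], [295.0, 356.0], [378.0, 318.0], [387.0, 245.0]]
(0.611, -0.312) 0.089 [[185.0, 208.0], [261.0, 243.0], [348.0, 204.0], [357.0, 131.0]]
(0.6145, -0.3145) 0.035 [[208.0, 329.0], [282.0, 364.0], [366.0, 325.0], [374.0, 253.0]]
(0.6145, -0.3145) 0.089 [[172.0, 216.0], [248.0, 251.0], [335.0, 212.0], [344.0, 138.0]]
```

View pics/x2.png

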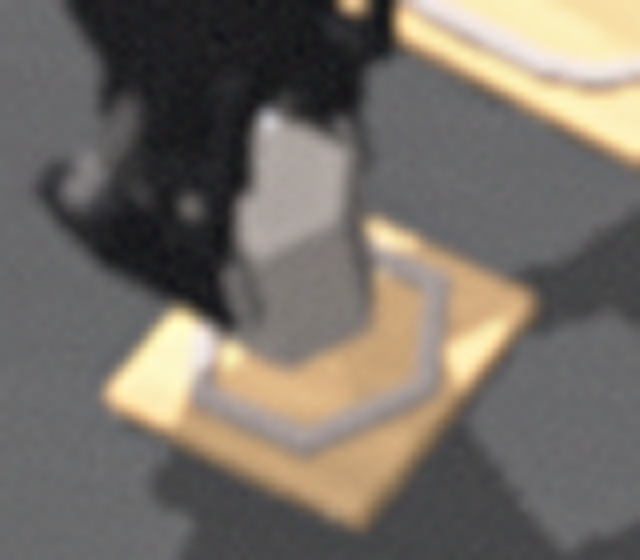

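The close crop shows the hex core's lowest corner at (290,362). It projects to about (306,414) once lowered, centred between the strip's corners, so I lower it.

Emit:
servo_tool(
  motion="0 0 10 0;0 0 6 0;0 0 3 0;0 0 1 0;0 0 0 0;0 0 0 0",
)

```text
clock: 13.13
position: [0.6126, -0.3132, 0.0282]
tool_rot: [-0.0, 0.783, 0.622, -0.0]
contact_force: [-0.3, -0.4, -2.9]
width: 0.0461
grasp_force: 36.0
```

Emit:
servo_tool(
  motion="0 0 1.5 0;0 0 1 0;0 0 1 0;0 0 0 0;0 0 0 0",
)

```text
clock: 13.55
position: [0.6132, -0.3137, 0.028]
tool_rot: [0.0, 0.783, 0.622, -0.0]
contact_force: [-5.6, 4.2, 12.2]
width: 0.046
grasp_force: 37.3
```

Emit:
servo_tool(
  motion="0 0 -1 0;0 0 0 0;0 0 0 0;0 0 0 0;0 0 -15 0;0 0 -35 0;0 0 -40 0;0 0 -40 0;0 0 -40 0;0 0 -35 0;33 -14 0 0;33 -14 0 0;33 -14 0 -0.12;0 0 0 -0.12;0 0 0 -0.128",
  jaw=75,
)

```text
refused, turn out of range in row 15
```

Emit:
servo_tool(
  motion="0 0 -1 0;0 0 0 0;0 0 0 0;0 0 0 0;0 0 -15 0;0 0 -35 0;0 0 -40 0;0 0 -40 0;0 0 -40 0;0 0 -35 0;33 -14 0 0;33 -14 0 0;33 -14 0 -0.123;0 0 0 -0.123;0 0 0 -0.122;0 0 0 0",
  jaw=85,
)

```text
clock: 14.88
position: [0.5943, -0.2067, 0.2326]
tool_rot: [0.001, 0.654, 0.756, 0.0]
contact_force: [0.1, -0.5, -0.0]
width: 0.0852
grasp_force: 0.0
```

```bash
python3 ck.py .611 -.312 x3.png
python3 - <<'E'
from h import *
im=snap("top");s=snap("scene");u,v,a,b=330,257,309,231
k=np.hstack([cv2.resize(i[y-40:y+40,x-40:x+40],(400,400),interpolation=cv2.INTER_CUBIC) for i,x,y in((im,u,v),(s,a,b))])
cv2.imwrite("pics/c3.png",np.vstack([k,np.hstack([cv2.resize(cv2.imread("pics/x3.png"),(400,200)),np.zeros((200,400,3),np.uint8)])]))
E
```

```text
top origin 418 173 scale 3.3333333333333335
scene origin 126 176 scale 3.3333333333333335
[ 0.59433622 -0.20758901  0.23215856] 14.9833
```

View pics/c3.png

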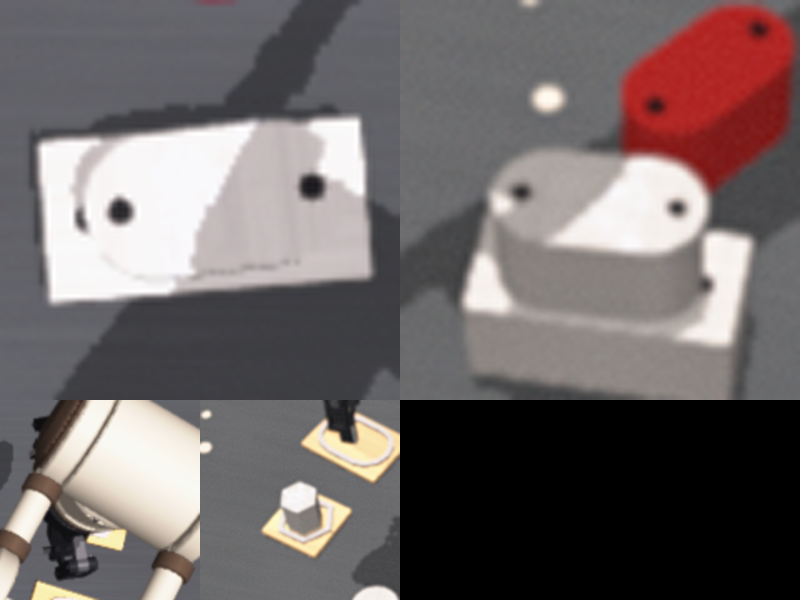

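The hex stands in its nest, and the oval's holes have not moved (top crop (120,210) and (312,186)).

Emit:
servo_tool(
  motion="35.8 -1.4 0 0;35.8 -1.4 0 0;35.8 -1.4 0 0;35.8 -1.4 0 0;35.8 -1.4 0 0;0 0 0 0;0 0 35 0;0 0 35 0;0 0 0 0;0 0 0 0",
)

```text
clock: 15.92
position: [0.5609, -0.0313, 0.1598]
tool_rot: [-0.002, 0.657, 0.754, -0.001]
contact_force: [0.9, -0.3, 0.5]
width: 0.085
grasp_force: 0.0
```

Emit:
servo_tool(
  motion="0 0 35 0;0 0 35 0;0 0 18 0;0 0 0 0;0 0 0 0",
)

```text
clock: 16.33
position: [0.5635, -0.0319, 0.075]
tool_rot: [0.001, 0.656, 0.754, 0.0]
contact_force: [-0.2, 0.6, 0.5]
width: 0.0851
grasp_force: 0.0
```

Emit:
servo_tool(
  motion="0 0 0 0;0 0 0 0;0 0 0 0;0 0 0 0;0 0 0 0;0 0 0 0;0 0 0 0;0 0 0 0",
  jaw=44,
  newtons=45,
)

```text
clock: 17.0
position: [0.5639, -0.0318, 0.0759]
tool_rot: [0.002, 0.656, 0.755, 0.001]
contact_force: [-1.2, 0.3, 6.1]
width: 0.0514
grasp_force: 49.0
```

Emit:
servo_tool(
  motion="0 0 -10 0;0 0 -25 0;0 0 -30 0;0 0 0 0.108;0 0 0 0.108;0 0 0 0.108;0 0 0 0.109;0 0 0 0;-35.8 -3.3 0 0;-35.8 -3.3 0 0;-35.8 -3.3 0 0;-35.8 -3.3 0 0;-35.8 -3.3 0 0;-35.8 -3.3 0 0;-35.8 -3.3 0 0;-35.8 -3.3 0 0;0 0 0 0;0 0 35 0;0 0 35 0;0 0 0 0",
)

```text
clock: 18.67
position: [0.45, -0.2936, 0.0616]
tool_rot: [-0.007, 0.802, 0.597, -0.001]
contact_force: [-2.9, 3.2, -5.1]
width: 0.0514
grasp_force: 50.2
```

Emit:
servo_tool(
  motion="0 0 8 0;0 0 0 0;0 0 0 0",
)

```text
clock: 18.92
position: [0.4554, -0.2985, 0.0621]
tool_rot: [0.001, 0.802, 0.597, 0.0]
contact_force: [0.1, -1.1, -3.6]
width: 0.0516
grasp_force: 50.2
```

Run:
```python
from h import *
im=snap("scene");u,v=178,163
cv2.imwrite("pics/o1.png",cv2.resize(im[v:v+75,u:u+90],None,fx=7,fy=7,interpolation=cv2.INTER_CUBIC))
f=lambda x,y,z:((proj("scene",[x,y,z])-[u,v])*7).round(0).tolist()
c=np.array([.4544,-.2979]);L=np.array([.289,.957]);W=np.array([.957,-.289])
for nm,hl,hw,z in(("strip outer",.062,.040,.015),("core bottom now",.048,.026,.043),("core top now",.048,.026,.097),("core bottom seated",.048,.026,.010)):
    print(nm,[f(*(c+s),z) for s in(hl*L,-hl*L,hw*W,-hw*W)])
```

```text
strip outer [[424.0, 318.0], [151.0, 180.0], [216.0, 320.0], [353.0, 178.0]]
core bottom now [[384.0, 251.0], [170.0, 143.0], [230.0, 243.0], [320.0, 150.0]]
core top now [[365.0, 147.0], [146.0, 39.0], [207.0, 140.0], [301.0, 46.0]]
core bottom seated [[394.0, 311.0], [183.0, 204.0], [243.0, 304.0], [332.0, 211.0]]
```

View pics/o1.png

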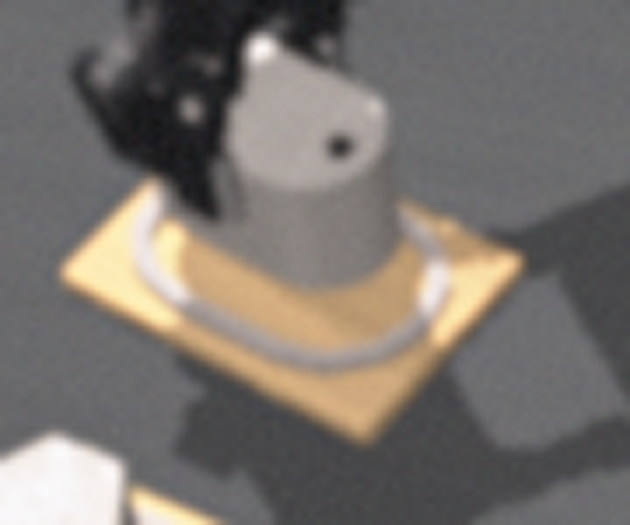

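The oval core hangs over its nest, with its hole at crop (340,147) against a predicted (335,133). That is centred to within about 3 mm, so I lower it.

Emit:
servo_tool(
  motion="0 0 12 0;0 0 8 0;0 0 6 0;0 0 3 0;0 0 0 0;0 0 0 0",
)

```text
clock: 19.47
position: [0.4543, -0.2976, 0.0319]
tool_rot: [-0.0, 0.803, 0.596, -0.0]
contact_force: [-3.5, 3.4, 5.0]
width: 0.0514
grasp_force: 51.7
```

Emit:
servo_tool(
  motion="0 0 1.5 0;0 0 1 0;0 0 1 0;0 0 0 0;0 0 0 0",
)

```text
clock: 19.88
position: [0.4543, -0.2976, 0.0318]
tool_rot: [-0.001, 0.802, 0.597, -0.0]
contact_force: [-14.6, 12.0, 32.9]
width: 0.0517
grasp_force: 55.1
```

Emit:
servo_tool(
  motion="0 0 -3 0;0 0 0 0;0 0 0 0",
)

```text
clock: 20.13
position: [0.455, -0.2983, 0.0319]
tool_rot: [0.001, 0.803, 0.596, 0.0]
contact_force: [-2.0, 2.2, 8.1]
width: 0.0511
grasp_force: 51.9
```

Emit:
servo_tool(
  motion="0 0 0 0;0 0 0 0;0 0 0 0;0 0 0 0;0 0 -15 0;0 0 -35 0;0 0 -40 0;0 0 -40 0;0 0 -30 0;35 3 0 -0.1;35 3 0 -0.1;35 3 0 -0.1;0 0 0 -0.093;0 0 0 0",
  jaw=85.4,
)

```text
clock: 21.3
position: [0.4834, -0.1951, 0.1906]
tool_rot: [-0.0, 0.669, 0.743, -0.0]
contact_force: [0.3, -0.4, -0.5]
width: 0.085
grasp_force: 0.0
```

```bash
python3 ck.py .4544 -.298 o2.png
python3 - <<'E'
from h import *
im=snap("top");s=snap("scene");u,v,a,b=330,257,309,231
k=np.hstack([cv2.resize(i[y-40:y+40,x-40:x+40],(400,400),interpolation=cv2.INTER_CUBIC) for i,x,y in((im,u,v),(s,a,b))])
cv2.imwrite("pics/c4.png",np.vstack([k,np.hstack([cv2.resize(cv2.imread("pics/o2.png"),(400,200)),np.zeros((200,400,3),np.uint8)])]))
hsv=cv2.cvtColor(im,cv2.COLOR_BGR2HSV);m=np.zeros((480,640),np.uint8);w=cv2.inRange(hsv,(0,0,130),(180,60,255));m[225:295,285:375]=w[225:295,285:375]
cs,_=cv2.findContours(m,cv2.RETR_EXTERNAL,cv2.CHAIN_APPROX_NONE);c=max(cs,key=cv2.contourArea)
print(cv2.minAreaRect(np.array([ray("top",p,q,.054)[:2]*1000 for p,q in c[:,0]],np.float32)),cv2.boundingRect(c))
E
```

```text
top origin 411 255 scale 3.3333333333333335
scene origin 156 129 scale 3.3333333333333335
[ 0.48316567 -0.19699896  0.19069865] 21.4
((558.5872802734375, -28.47760009765625), (63.68315124511719, 124.57756042480469), 5.208866596221924) (297, 240, 68, 38)
```

View pics/c4.png

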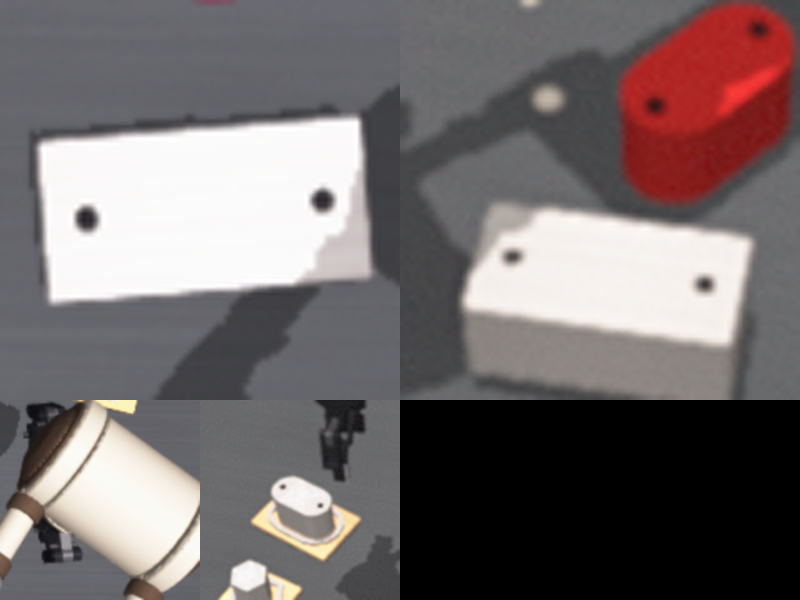

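The oval stands in its nest. The oblong is alone now, with holes at top crop (87,218) and (322,200). It measures (0.560, -0.027) m with its long axis at 95°.

Emit:
servo_tool(
  motion="0 0 0 0.014;32.3 18.3 0 0;32.3 18.3 0 0;32.3 18.3 0 0;32.3 18.3 0 0;32.3 18.3 0 0;0 0 0 0;0 0 35 0;0 0 35 0;0 0 0 0;0 0 0 0",
)

```text
clock: 22.42
position: [0.5587, -0.0282, 0.1191]
tool_rot: [-0.002, 0.677, 0.736, -0.001]
contact_force: [0.6, 0.0, 0.7]
width: 0.0856
grasp_force: 0.0
```

Emit:
servo_tool(
  motion="0 1 30 0;0 0 25 0;0 0 25 0;0 0 10 0;0 0 5 0;0 0 0 0;0 0 0 0",
)

```text
clock: 23.0
position: [0.5631, -0.0285, 0.0279]
tool_rot: [0.001, 0.676, 0.737, 0.001]
contact_force: [0.2, -0.9, -0.6]
width: 0.0855
grasp_force: 0.0
```

Emit:
servo_tool(
  motion="0 0 0 0;0 0 0 0;0 0 0 0;0 0 0 0;0 0 0 0;0 0 0 0;0 0 0 0;0 0 0 0",
  jaw=55,
  newtons=55,
)

```text
clock: 23.67
position: [0.5622, -0.0282, 0.0276]
tool_rot: [0.001, 0.676, 0.737, 0.0]
contact_force: [-3.5, -1.2, 6.4]
width: 0.0608
grasp_force: 62.9
```

Emit:
servo_tool(
  motion="0 0 -10 0;0 0 -30 0;0 0 -35 0;0 0 -35 0;0 0 0 0.118;0 0 0 0.119;0 0 0 0;31.6 -18 0 0;31.6 -18 0 0;31.6 -18 0 0;31.6 -18 0 0;31.6 -18 0 0;31.6 -18 0 0;31.6 -18 0 0;31.6 -18 0 0;31.6 -18 0 0;0 0 0 0;0 0 30 0;0 0 30 0;0 0 0 0",
)

```text
clock: 25.33
position: [0.4379, 0.2757, 0.069]
tool_rot: [-0.003, 0.757, 0.653, -0.007]
contact_force: [-3.3, -1.5, -9.0]
width: 0.0606
grasp_force: 65.8
```

Emit:
servo_tool(
  motion="0 0 0 0;0 0 0 0;0 0 0 0",
)

```text
clock: 25.58
position: [0.4457, 0.278, 0.0778]
tool_rot: [0.001, 0.758, 0.652, 0.002]
contact_force: [0.7, 0.7, -6.5]
width: 0.0603
grasp_force: 66.1
```

Emit:
servo_tool(
  motion="0 0 20 0;0 0 0 0;0 0 0 0;0 0 0 0",
)

```text
clock: 25.92
position: [0.445, 0.2779, 0.0572]
tool_rot: [0.0, 0.758, 0.652, 0.001]
contact_force: [0.6, 0.4, -7.9]
width: 0.0609
grasp_force: 66.0
```

Run:
```python
from h import *
im=snap("scene");u,v=400,185
cv2.imwrite("pics/q1.png",cv2.resize(im[v:v+100,u:u+110],None,fx=6,fy=6,interpolation=cv2.INTER_CUBIC))
f=lambda x,y,z:((proj("scene",[x,y,z])-[u,v])*6).round(0).tolist()
c=np.array([.4447,.2772]);L=np.array([.1495,.9888]);W=np.array([.9888,-.1495])
for nm,hl,hw,z in(("strip outer",.076,.045,.015),("core bottom now",.062,.031,.030),("core top now",.062,.031,.084)):
    print(nm,[f(*(c+a*hl*L+b*hw*W),z) for a,b in((1,1),(1,-1),(-1,-1),(-1,1))])
o=env.get_obs();print(o["position"],o["contact_force"])
```

```text
strip outer [[440.0, 503.0], [501.0, 331.0], [135.0, 211.0], [64.0, 373.0]]
core bottom now [[422.0, 441.0], [465.0, 323.0], [163.0, 223.0], [114.0, 336.0]]
core top now [[450.0, 357.0], [493.0, 237.0], [181.0, 137.0], [131.0, 251.0]]
[0.44527063 0.2779773  0.05736807] [ 0.71258826 -0.42205566 -6.77929499]
```

View pics/q1.png

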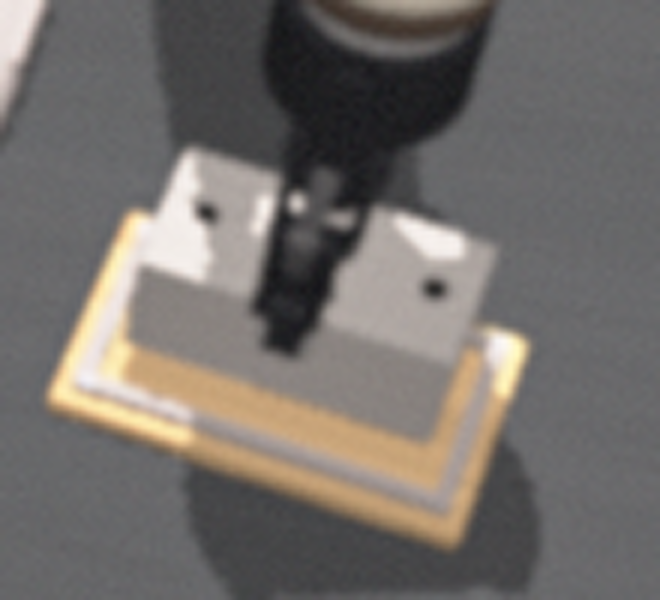

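The oblong's lower corners at crop (125,345) and (430,440) have the same small offset from prediction as the strip corners at (75,385) and (447,510), so it is centred. I lower it.

Emit:
servo_tool(
  motion="0 0 8 0;0 0 6 0;0 0 3 0;0 0 1 0;0 0 0 0;0 0 0 0",
)

```text
clock: 26.47
position: [0.4441, 0.2776, 0.0377]
tool_rot: [-0.0, 0.758, 0.652, -0.0]
contact_force: [-0.5, 0.2, -6.4]
width: 0.0609
grasp_force: 66.2
```

Emit:
servo_tool(
  motion="0 0 1 0;0 0 1 0;0 0 0 0;0 0 0 0",
)

```text
clock: 26.8
position: [0.4442, 0.2777, 0.0376]
tool_rot: [0.0, 0.758, 0.652, -0.0]
contact_force: [-8.4, -3.9, 10.7]
width: 0.0607
grasp_force: 68.2
```

Emit:
servo_tool(
  motion="0 0 -1 0;0 0 0 0;0 0 0 0;0 0 0 0;0 0 0 0;0 0 -15 0;0 0 -35 0;0 0 -40 0;0 0 -40 0;0 0 -40 0;0 0 -35 0;-35 0 0 0;-35 0 0 0;-35 0 0 0;-35 0 0 0;-35 0 0 0;-35 0 0 0;0 0 0 0;0 0 0 0",
  jaw=85.4,
)

```text
clock: 28.38
position: [0.4126, 0.0687, 0.2419]
tool_rot: [0.0, 0.76, 0.65, 0.0]
contact_force: [-0.2, 0.7, -0.3]
width: 0.0852
grasp_force: 0.0
```

Run:
```python
from h import *
im=snap("scene")
g=lambda n:proj("scene",[*n,.05]).astype(int)
T=[cv2.resize(im[v-28:v+28,u-37:u+38],(400,300),interpolation=cv2.INTER_CUBIC) for u,v in map(g,((.629,.2935),(.611,-.312),(.454,-.298),(.4447,.277)))]
cv2.imwrite("pics/f.png",np.vstack([np.hstack(T[:2]),np.hstack(T[2:])]))
a=cv2.imread("pics/s0.png");t=cv2.cvtColor(env.get_image("top"),cv2.COLOR_RGB2BGR);t0=cv2.imread("pics/t0.png")
for nm,A,B,(x,y,w,h) in(("driver",a,im,(295,320,110,45)),("can",a,im,(205,280,50,65)),("pink",a,im,(262,268,52,55)),("can top",t0,t,(360,115,55,60)),("driver top",t0,t,(205,140,115,35))):
    d=cv2.absdiff(A[y:y+h,x:x+w],B[y:y+h,x:x+w]).max(2);print(nm,(d>60).sum(),d.mean().round(1))
```

```text
driver 0 3.4
can 0 3.2
pink 0 5.1
can top 0 2.0
driver top 0 2.2
```

View pics/f.png

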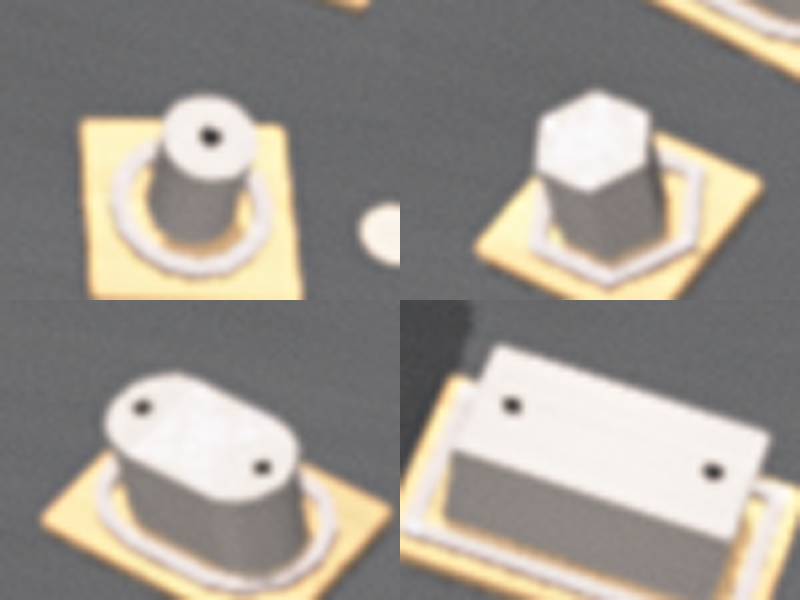

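All four cores stand flat inside their strips (top row: round and hex; bottom row: oval and oblong). The screwdriver and oil can pixels have not changed.

```bash
python3 -c "
from rig import env
print(env.close_job())"
```

```text
the job is handed in; nothing more can be done
None
```

The job is handed in at about 28 s on the robot's clock: all four cores were moved from the top down and, in the last picture, stand upright inside their matching nests, with the screwdriver and oil can where they were.

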